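# Turn the overturned pen tray the right way up against the storage box

## Task

The wooden pen tray on the desk is upside down, hollow side down. Stand it on one of its short ends, leaning against the plain front of the grey storage box, then tip it over so that it lies flat on the desk in front of the box with its hollow side up, and let go of it. Do not shove the other things on the desk about.

Things in the scene. Friction and masses are not known exactly. Their poses are not given: they have to be found in the camera images.
- tray_mid (a point): Loose wooden pen tray, about 200 g: 160 mm long (x), 60 wide (y), 20 thick (z) over its four 2 mm rubber feet, hollowed 12 mm deep on one side, 6 mm walls. This point is its middle in all three directions. z points from the hollow side to the feet: up at the start (upside down, rim on the desk), down when done. Its +x end starts nearer the box.
- storage_box: Low closed grey storage box fixed on the desk, 110 mm deep (x), 240 wide (y), 95 high, flat top. Origin at the centre of its underside, on the desk (z = 0). Its plain upright front face lies 55 mm from the origin towards its -x, the robot's side; two small drawers on its far side play no part.
- stapler: Loose stapler, 130 x 36 x 44 mm, lying beside the way to the box on its +y side. Origin at the centre of its underside. To be left alone.
- note_block: Loose block of note paper, 76 x 76 x 30 mm, beside the way to the box on its -y side. Origin at the centre of its underside. To be left alone.
- calculator: Loose desk calculator, 150 x 90 x 16 mm, to the left. Origin at the centre of its underside. To be left alone.
- paper_cup: Loose empty cup, 80 mm across, 100 mm high, to the right. Origin at the centre of its underside. To be left alone.
Things that resemble listed ones, but are neither listed nor needed, are in the scene too. Of the things that look like the part that bears tray_mid, the smallest one is meant.

How it is judged:
By the outcome, as a careful person would: the job done as asked, in the order asked, and still so for the second after the job is handed in, with the robot touching nothing.
It also fails if it takes over 64 s, if anything falls off the work surface, if the arm or the gripper's body presses on something with over 40 N, if the wrist force passes 120 N, or if a joint passes its speed limit or range.

## Robot

A 6-joint arm with a two-finger parallel gripper is mounted at the origin on the work surface. World frame = base frame: x ahead of the robot, y to its left, z up, the work surface at z = 0. Lengths are in m, angles in degrees, forces in N, time in s.
With the tool pointing down it reaches from about 0.3 to 0.75 m from the base axis. Payload 8.5 kg.
Tool frame: the origin (TCP) lies midway between the tips of the shut fingers; the grasp point (between the pads) lies 19 mm behind it; z points along the fingers, y is the direction in which the jaws open and shut (so a half turn about z gives the same grasp; the last joint's range is limited). The gripper opens to 85 mm and grips with 20 to 120 N. Pads are 22 mm wide; open, the fingers measure 114 mm over their backs; the gripper's body (76 mm by 85 mm) begins 54 mm behind the grasp point. The pads swing forward as they close: fully open they stand 13 mm farther back than shut.
Start: joints at [-85.445, 21.807, 74.336, -0, 83.858, -12.336], TCP at [0.16, -0.526, 0.231] pointing down, gripper open.
Joint ranges: [-178.18, 178.18], [-50.72, 133.34], [12.68, 142.11], [-81.47, 261.47], [9.98, 163.14], [-165.26, 165.26]. Speed limits (degrees/s): [136.94, 136.94, 180, 180, 180, 180].

## Interface

Orientations are given as a 3x3 rotation matrix whose columns are the frame's x, y, z axes.
In Python, from rig import status, eyes, env gives the robot as it stands. The module is installed in compiled form; this text tells all that it offers.
- The arm moves only by the tool play_rows, never from a script. Its argument "targets" is text: rows parted by semicolons, each of 5 numbers parted by spaces: the shift along the tool's x, y, z in m, then the turn about the tool's z in rad, then the closure, from 0 (fully open) to 1 (shut). A call has 1 to 5 rows; each row is the pose to reach, as a shift and turn from the pose commanded when the call began, along the tool's axes at that moment; what a row does not reach only later rows make up. A row lasts 1/10 s, in which the tool goes at most 50 mm and 8.59 degrees, less where a joint would pass 70% of its speed; a pose out of reach is approached as far as the arm can. A call with a gripper value outside its range is refused whole. The fingers move at their own pace and stop on an object; "force" is the grip in N (left out, the last holds). Time passes only in rows, so rows that repeat a pose let the fingers close. It gives the time, the measured TCP pose, the force and the opening at its end, in the units of the state.
- status.observe(): the state, without advancing time (a new reading comes with each control period).
- eyes.get_image(name): name is "scene" or "top" or "wrist"; returns a dict with "pixels" (420x560x3 uint8, red, green, blue), "range_z" (420x560 float32, m along the optical axis (not along the pixel's ray), 0 where there is no reading), "mtx" (3x3 intrinsics, pixels), "world_to_cam" (4x4, takes a point from world to camera coordinates); the wrist camera has in their place "T_tool_cam" (4x4, takes a point from camera to tool coordinates, whose origin is the TCP and whose axes are the flange's). Camera axes: x right, y up, looking along -z (the intrinsics and any distortion apply to the point x, -y, -z); pixel columns grow to the right and rows downward; lengths in m; the calibration is good to about 2 mm. The wrist camera is an equidistant fisheye: a pixel r from the principal point sees the ray r / f radians off the axis. A picture is of the moment at which its call begins: read the wrist's pose just before it.
- env.close_job(): hands the job in, once; it reports no verdict.
The state is a dict: "time_s": time; "q": joint angles; "qvel": joint speeds; "joint_efforts": joint torques, N m; "position": TCP position; "tool_rot": TCP orientation; "ft_force": force on the tool from outside, world axes, zero at the start; "wrist_torque": the same for the moment, N m; "grip_width": finger opening in m.
Only numpy, scipy, OpenCV 4.12 (cv2) and the standard library are available. Lean on these libraries where they do the work, as an engineer would, in place of code of your own. Each camera call takes 0.05 s, during which the arm holds its last target.

## Working session

There is one attempt and no reset: what is moved stays moved. The work goes in short steps, Python scripts to look and compute and a tool call to move; the robot and the scene stay as the last step left them, time stands still between calls to the robot, and variables do not carry over. Pictures are saved under pics/ and viewed, and the job is handed in when it is done.

Besides the shell and the picture viewer there is one more tool, called after ">>>" as name(argument=value, ...), one argument or row to a line, values as JSON. play_rows: Moves the arm, as the interface text tells. Its arguments: {"type":"object","properties":{"targets":{"type":"string"},"force":{"type":"number"}},"required":["targets"]}

```bash
mkdir -p pics; python3 - <<'E'
from rig import status, eyes
import cv2
print({k:v for k,v in status.observe().items()})
for n in ("scene","top","wrist"):
    d=eyes.get_image(n); cv2.imwrite(f"pics/{n}0.png",d["pixels"][:,:,::-1]); print(n,[ (k,v.shape) for k,v in d.items() if hasattr(v,'shape')]); print(d["mtx"])
    print(d.get("world_to_cam",d.get("T_tool_cam")), [k for k in d])
E
```

```text
{'time_s': 0.0, 'q': array([-8.54423174e+01,  2.18416548e+01,  7.43867144e+01, -6.01518353e-04,
        8.38585032e+01, -1.23359333e+01]), 'qvel': array([-0.04104797,  0.02550582, -0.04637997, -0.10305133,  0.09958808,
       -0.07628333]), 'joint_efforts': array([ 1.15179955e-03, -4.48455226e+01, -2.31277084e+01, -1.71426987e-04,
        4.73588487e-03,  2.18449651e-05]), 'position': array([ 0.15979632, -0.52595377,  0.23069401]), 'tool_rot': array([[ 9.56845661e-01,  2.90596565e-01, -1.30887236e-04],
       [ 2.90596425e-01, -9.56844520e-01,  1.51058448e-03],
       [ 3.13731926e-04, -1.48343157e-03, -9.99998851e-01]]), 'ft_force': array([-0.15644569, -0.107691  ,  0.3931828 ]), 'wrist_torque': array([ 0.02409355, -0.00762658,  0.02214049]), 'grip_width': 0.08513493787198152}
scene [('pixels', (420, 560, 3)), ('range_z', (420, 560)), ('mtx', (3, 3)), ('world_to_cam', (4, 4))]
[[382.63879063   0.         284.3948511 ]
 [  0.         382.63879063 210.68136466]
 [  0.           0.           1.        ]]
[[-0.83980742  0.54274971 -0.01209359  0.45885771]
 [-0.36119456 -0.54197554  0.75
[... 483 characters left out ...]
 -0.54640263]
 [-0.06697993  0.00393509  0.99774656 -1.40123669]
 [ 0.          0.          0.          1.        ]] ['pixels', 'range_z', 'mtx', 'world_to_cam']
wrist [('pixels', (420, 560, 3)), ('range_z', (420, 560)), ('mtx', (3, 3)), ('T_tool_cam', (4, 4))]
[[325.1922621    0.         276.50789815]
 [  0.         325.1922621  207.77032747]
 [  0.           0.           1.        ]]
[[ 9.36487241e-04  9.66140178e-01  2.58016043e-01  6.44709741e-02]
 [ 9.99999528e-01 -8.38320516e-04 -4.90479836e-04 -7.75455863e-05]
 [-2.57572134e-04  2.58016381e-01 -9.66140508e-01 -1.43010437e-01]
 [ 0.00000000e+00  0.00000000e+00  0.00000000e+00  1.00000000e+00]] ['pixels', 'range_z', 'mtx', 'T_tool_cam']
```

View pics/top0.png

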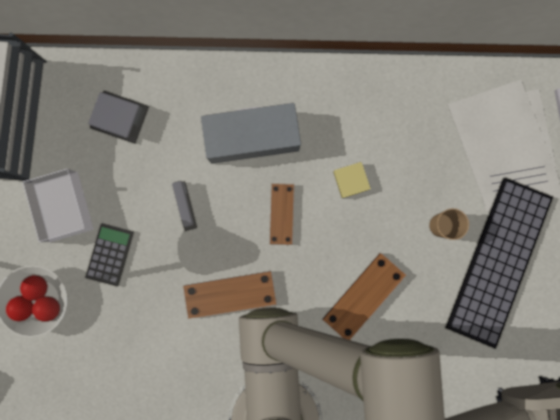

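View pics/scene0.png

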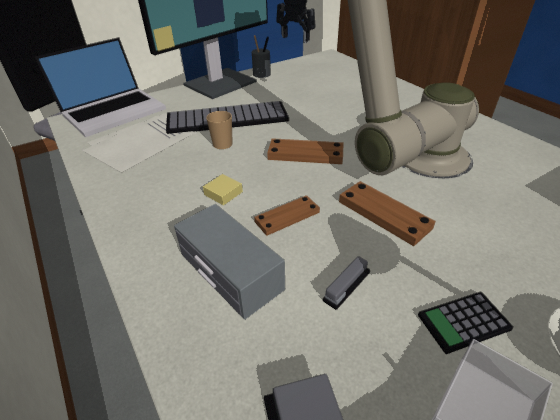

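The target is the smallest tray, at about (283,214) in the top view, with the box front edge at about rows 152–162. I'll measure these next.

```bash
cat > h.py <<'E'
from rig import status, eyes
import numpy as np, cv2
def cloud(n):
    d=eyes.get_image(n); z=d["range_z"]; K=d["mtx"]
    v,u=np.mgrid[0:420,0:560]
    p=np.stack([(u-K[0,2])/K[0,0]*z,-(v-K[1,2])/K[1,1]*z,-z],-1)
    T=np.linalg.inv(d["world_to_cam"]); w=p@T[:3,:3].T+T[:3,3]; w[z==0]=np.nan
    return d["pixels"],w
def rect(pts):
    r=cv2.minAreaRect((pts[:,:2]*1000).astype(np.float32)); return r, np.round(cv2.boxPoints(r),1).tolist()
def st():
    s=status.observe(); print("t",round(s["time_s"],2),"pos",s["position"].round(4),"F",s["ft_force"].round(1),"w",round(s["grip_width"],4)); print(s["tool_rot"].round(4)); print("q",s["q"].round(1)); return s
E
python3 - <<'E'
from h import *
px,w=cloud("top")
cv2.imwrite("pics/crop1.png",cv2.resize(px[90:270,160:400][:,:,::-1],None,fx=3,fy=3,interpolation=cv2.INTER_CUBIC))
print("desk z",np.nanmedian(w[250:270,150:170,2]))
for n,(r0,r1,c0,c1,z0,z1) in dict(tray=(175,255,262,302,.012,.04),box=(95,170,190,310,.08,.11),stapler=(175,235,168,205,.012,.06),note=(155,205,325,380,.015,.05),calc=(220,290,80,140,.009,.04),cup=(200,245,425,475,.02,.12)).items():
    q=w[r0:r1,c0:c1].reshape(-1,3); q=q[(q[:,2]>z0)&(q[:,2]<z1)]
    print(n,len(q),np.median(q[:,2]).round(4),rect(q))
E
```

```text
desk z -0.0010212278570957967
tray 1329 0.0176 (((534.5604858398438, -3.727811813354492), (59.95697784423828, 160.0320587158203), 89.26264190673828), [[454.20001220703125, -32.70000076293945], [614.2000122070312, -34.70000076293945], [615.0, 25.200000762939453], [454.8999938964844, 27.299999237060547]])
box 4234 0.0942 (((738.5436401367188, 78.97490692138672), (113.6090087890625, 240.61944580078125), 9.469079971313477), [[662.7000122070312, 188.3000030517578], [702.2999877929688, -49.0], [814.4000244140625, -30.399999618530273], [774.7999877929688, 207.0]])
stapler 590 0.0419 (((551.032470703125, 249.84698486328125), (128.71783447265625, 34.54167938232422), 15.242444038391113), [[484.3999938964844, 249.60000610351562], [493.5, 216.3000030517578], [617.7000122070312, 250.10000610351562], [608.5999755859375, 283.3999938964844]])
note 868 0.0291 (((627.4749755859375, -185.37152099609375), (75.96105194091797, 76.57483673095703), 19.177976608276367), [[579.0, -161.6999969482422], [604.2000122070312, -234.0], [675.9000244140625, -209.10000610351562], [650.7999877929688, -136.6999969482422]])
calc 1910 0.0144 (((426.35028076171875, 462.43560791015625), (140.19313049316406, 156.29736328125), 74.21009826660156), [[332.1000061035156, 416.20001220703125], [482.5, 373.70001220703125], [520.5999755859375, 508.6000061035156], [370.20001220703125, 551.2000122070312]])
cup 683 0.0695 (((513.3384399414062, -425.4803466796875), (77.74893188476562, 79.22671508789062), 42.628204345703125), [[457.8999938964844, -422.70001220703125], [511.6000061035156, -481.0], [568.7999877929688, -428.29998779296875], [515.0999755859375, -370.0]])
```

View pics/crop1.png

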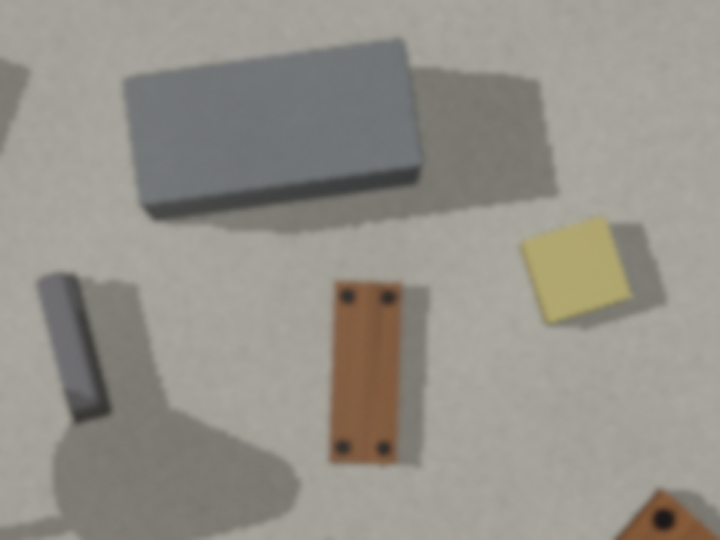

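```bash
cat >> h.py <<'E'
def to(x,y,z,yaw):
    s=st(); R=s["tool_rot"]; d=R.T@(np.array([x,y,z])-s["position"])
    cy=np.degrees(np.arctan2(R[1,0],R[0,0])); print("yaw",cy.round(2),"delta",d.round(4),"turn",np.radians(-(yaw-cy)).round(4))
E
python3 -c "
from h import *
to(.598,-.0045,.08,-.7)"
```

```text
t 0.2 pos [ 0.1598 -0.5261  0.231 ] F [ 0.1  0.4 -1.1] w 0.0852
[[ 9.569e-01  2.906e-01 -1.000e-04]
 [ 2.906e-01 -9.569e-01  9.000e-04]
 [ 2.000e-04 -9.000e-04 -1.000e+00]]
q [-85.4  21.8  74.4   0.   83.9 -12.3]
yaw 16.89 delta [ 0.5708 -0.3716  0.1514] turn 0.307
```

>>> play_rows(
  targets="0.04 -0.026 0 0.02 0;0.08 -0.052 0 0.05 0;0.12 -0.078 0 0.08 0;0.16 -0.104 0 0.1 0;0.2 -0.13 0 0.12 0",
  force=20,
)

```text
time_s: 0.7
position: [0.3142, -0.3421, 0.2313]
tool_rot: [[0.985, 0.173, 0.0], [0.173, -0.985, 0.0], [0.0, -0.0, -1.0]]
ft_force: [0.8, 0.6, -1.0]
grip_width: 0.0854
```

```bash
python3 -c "
from h import *
to(.598,-.0045,.08,-.7)"
```

```text
t 0.7 pos [ 0.3142 -0.3421  0.2313] F [ 0.8  0.6 -1. ] w 0.0854
[[ 9.850e-01  1.726e-01  1.000e-04]
 [ 1.726e-01 -9.850e-01  0.000e+00]
 [ 1.000e-04 -0.000e+00 -1.000e+00]]
q [-62.1  13.2  87.1   0.   79.7  18. ]
yaw 9.94 delta [ 0.3378 -0.2835  0.1514] turn 0.1857
```

>>> play_rows(
  targets="0.04 -0.034 0 0.02 0;0.08 -0.067 0 0.05 0;0.12 -0.1 0 0.08 0;0.16 -0.134 0.01 0.1 0;0.2 -0.168 0.02 0.12 0",
)

```text
time_s: 1.2
position: [0.4741, -0.1516, 0.2137]
tool_rot: [[0.999, 0.054, 0.001], [0.054, -0.999, -0.001], [0.001, 0.001, -1.0]]
ft_force: [-0.1, -0.9, 0.3]
grip_width: 0.0854
```

```bash
python3 -c "
from h import *
to(.598,-.0045,.08,-.7)"
```

```text
t 1.2 pos [ 0.4741 -0.1516  0.2137] F [-0.1 -0.9  0.3] w 0.0854
[[ 9.985e-01  5.400e-02  7.000e-04]
 [ 5.400e-02 -9.985e-01 -5.000e-04]
 [ 7.000e-04  5.000e-04 -1.000e+00]]
q [-31.4  17.4  84.2  -0.   78.3  55.5]
yaw 3.09 delta [ 0.1316 -0.1402  0.1337] turn 0.0662
```

>>> play_rows(
  targets="0.035 -0.035 0.015 0.02 0;0.07 -0.07 0.045 0.04 0;0.105 -0.105 0.08 0.066 0;0.13 -0.14 0.11 0.066 0;0.1316 -0.141 0.134 0.066 0",
)

```text
time_s: 1.7
position: [0.5984, -0.0027, 0.079]
tool_rot: [[1.0, -0.009, 0.002], [-0.009, -1.0, -0.0], [0.002, 0.0, -1.0]]
ft_force: [0.5, 0.4, -0.4]
grip_width: 0.0854
```

>>> play_rows(
  targets="0 0 0 0 0;0 0 0 0 0",
)

```text
time_s: 1.9
position: [0.5965, -0.0055, 0.0796]
tool_rot: [[1.0, -0.011, -0.001], [-0.011, -1.0, -0.0], [-0.001, 0.0, -1.0]]
ft_force: [0.1, -0.8, 1.0]
grip_width: 0.0854
```

```bash
python3 -c "
from h import *
to(.598,-.0045,.0,-.7)
d=eyes.get_image('wrist');cv2.imwrite('pics/w1.png',d['pixels'][:,:,::-1])"
```

```text
t 1.9 pos [ 0.5965 -0.0055  0.0796] F [ 0.1 -0.8  1. ] w 0.0854
[[ 0.9999 -0.0105 -0.0012]
 [-0.0105 -0.9999 -0.    ]
 [-0.0012  0.     -1.    ]]
q [-11.9  34.6  79.   -0.   66.4  78.7]
yaw -0.6 delta [ 0.0016 -0.001   0.0796] turn 0.0017
```

View pics/w1.png

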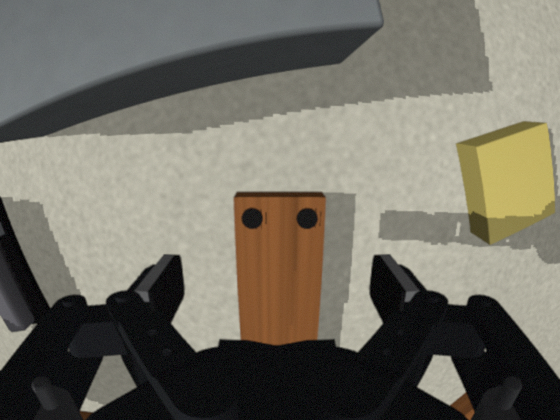

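The jaws straddle the tray's near-box end: the end is centred at u≈280 and the fingers at about 170 and 385. I'll descend and grip.

>>> play_rows(
  targets="0.001 -0.001 0.03 0 0;0.001 -0.001 0.06 0 0;0.001 -0.001 0.075 0 0;0.001 -0.001 0.079 0 0;0.001 -0.001 0.079 0 0",
)

```text
time_s: 2.45
position: [0.5982, -0.0054, 0.0021]
tool_rot: [[1.0, -0.012, 0.002], [-0.012, -1.0, -0.0], [0.002, 0.0, -1.0]]
ft_force: [-0.2, -0.3, 0.3]
grip_width: 0.085
```

>>> play_rows(
  targets="0 0 0 0 0.5;0 0 0 0 0.5;0 0 0 0 0.6;0 0 0 0 0.6;0 0 0 0 0.6",
  force=30,
)

```text
time_s: 2.95
position: [0.5985, -0.0049, 0.0025]
tool_rot: [[1.0, -0.011, 0.003], [-0.011, -1.0, -0.001], [0.003, 0.001, -1.0]]
ft_force: [-1.3, -2.1, 6.4]
grip_width: 0.0591
```

```bash
python3 -c "
from h import *
st()
d=eyes.get_image('wrist');cv2.imwrite('pics/w2.png',d['pixels'][:,:,::-1])
d=eyes.get_image('scene');cv2.imwrite('pics/s2.png',cv2.resize(d['pixels'][140:300,180:400][:,:,::-1],None,fx=3.5,fy=3.5))"
```

```text
t 2.95 pos [ 0.5985 -0.0049  0.0025] F [-1.3 -2.1  6.4] w 0.0591
[[ 0.9999 -0.0109  0.0028]
 [-0.0109 -0.9999 -0.0012]
 [ 0.0028  0.0012 -1.    ]]
q [-11.8  40.5  82.7  -0.   56.6  78.9]
```

View pics/w2.png

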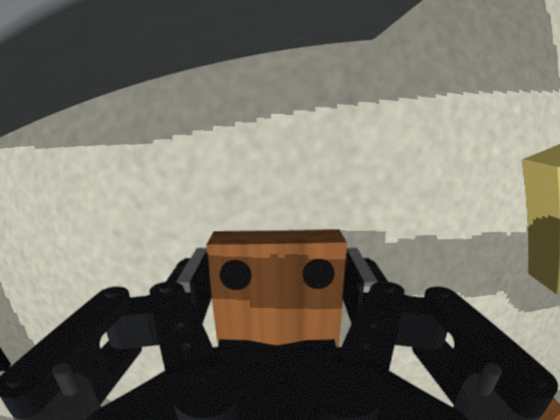

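View pics/s2.png

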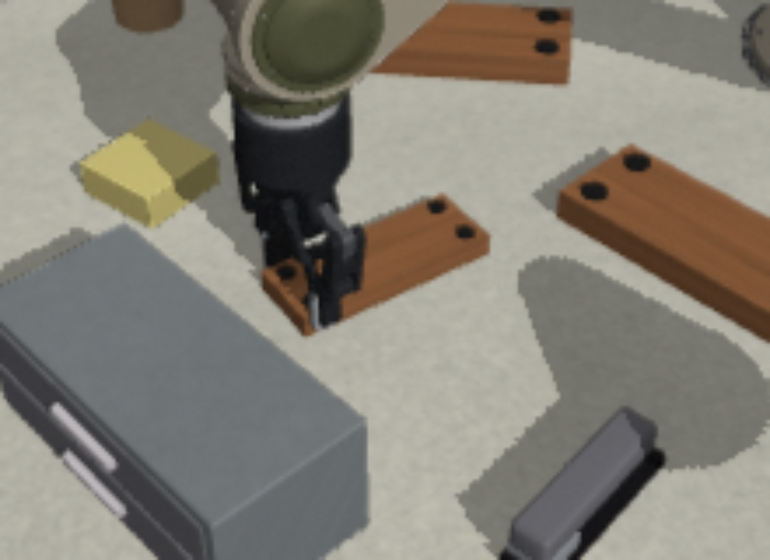

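The jaws hold the tray at 59 mm opening. Next I swing the end up, with the far end pivoting on the desk.

>>> play_rows(
  targets="-0.002 0 -0.012 0 0.6;-0.004 0 -0.024 0 0.6;-0.008 0 -0.036 0 0.6;-0.0125 0 -0.048 0 0.6;-0.0125 0 -0.048 0 0.6",
)

```text
time_s: 3.55
position: [0.5854, -0.0043, 0.0509]
tool_rot: [[1.0, -0.011, 0.003], [-0.011, -1.0, -0.001], [0.003, 0.001, -1.0]]
ft_force: [-0.2, -0.6, -2.2]
grip_width: 0.0592
```

```bash
python3 -c "
from h import *
st()
d=eyes.get_image('wrist');cv2.imwrite('pics/w3.png',d['pixels'][:,:,::-1])
d=eyes.get_image('scene');cv2.imwrite('pics/s3.png',cv2.resize(d['pixels'][140:300,180:400][:,:,::-1],None,fx=3.5,fy=3.5))"
```

```text
t 3.55 pos [ 0.5854 -0.0043  0.0509] F [-0.2 -0.6 -2.2] w 0.0592
[[ 9.999e-01 -1.110e-02  3.000e-03]
 [-1.110e-02 -9.999e-01 -6.000e-04]
 [ 3.000e-03  6.000e-04 -1.000e+00]]
q [-12.   35.7  82.8  -0.   61.3  78.6]
```

View pics/s3.png

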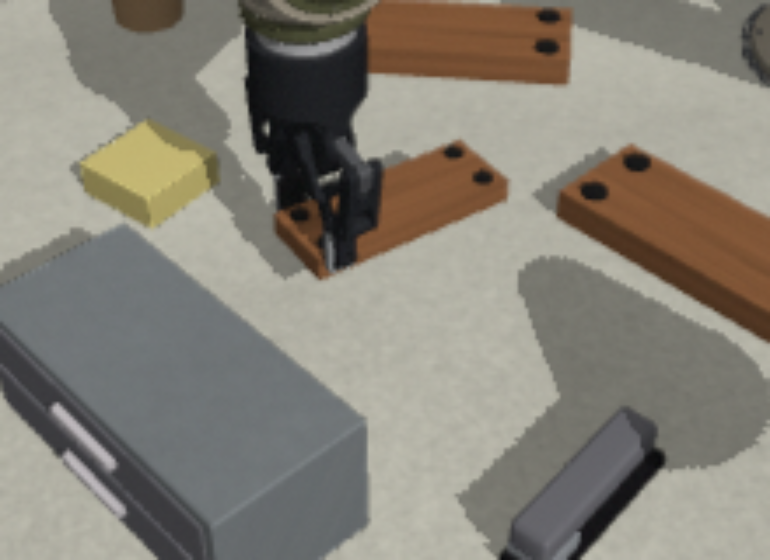

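The tray came up level because the grip friction holds it. I'll loosen the grip so the far end swings down to the desk.

>>> play_rows(
  targets="0 0 0 0 0.6;0 0 0 0 0.6;0 0 0 0 0.6",
  force=20,
)

```text
time_s: 3.95
position: [0.5851, -0.0042, 0.0482]
tool_rot: [[1.0, -0.011, -0.001], [-0.011, -1.0, 0.0], [-0.001, -0.0, -1.0]]
ft_force: [0.7, 0.5, -1.8]
grip_width: 0.0593
```

```bash
python3 -c "
from h import *
st()
d=eyes.get_image('scene');cv2.imwrite('pics/s4.png',cv2.resize(d['pixels'][140:300,180:400][:,:,::-1],None,fx=3.5,fy=3.5))"
```

```text
t 3.95 pos [ 0.5851 -0.0042  0.0482] F [ 0.7  0.5 -1.8] w 0.0593
[[ 9.999e-01 -1.120e-02 -8.000e-04]
 [-1.120e-02 -9.999e-01  2.000e-04]
 [-8.000e-04 -2.000e-04 -1.000e+00]]
q [-12.   36.   82.8   0.   61.3  78.6]
```

View pics/s4.png

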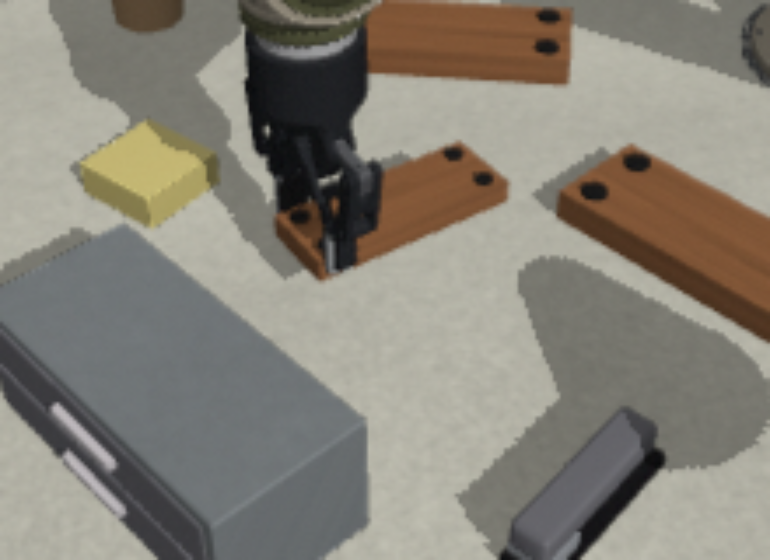

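>>> play_rows(
  targets="0 0 0 0 0.33;0 0 0 0 0.33;0 0 0 0 0.32;0 0 0 0 0.32",
)

```text
time_s: 4.4
position: [0.5852, -0.0043, 0.0487]
tool_rot: [[1.0, -0.011, -0.0], [-0.011, -1.0, 0.0], [-0.0, -0.0, -1.0]]
ft_force: [1.2, -0.0, -1.1]
grip_width: 0.0592
```

```bash
cat > v.py <<'E'
from h import *
import sys
s=st()
d=eyes.get_image('scene');r=[int(a) for a in sys.argv[2:]] or [140,300,180,400]
cv2.imwrite(f'pics/{sys.argv[1]}.png',cv2.resize(d['pixels'][r[0]:r[1],r[2]:r[3]][:,:,::-1],None,fx=3,fy=3))
E
python3 v.py s5
```

```text
t 4.4 pos [ 0.5852 -0.0043  0.0487] F [ 1.2 -0.  -1.1] w 0.0592
[[ 0.9999 -0.0112 -0.    ]
 [-0.0112 -0.9999  0.    ]
 [-0.     -0.     -1.    ]]
q [-12.   35.9  82.8   0.   61.3  78.6]
```

View pics/s5.png

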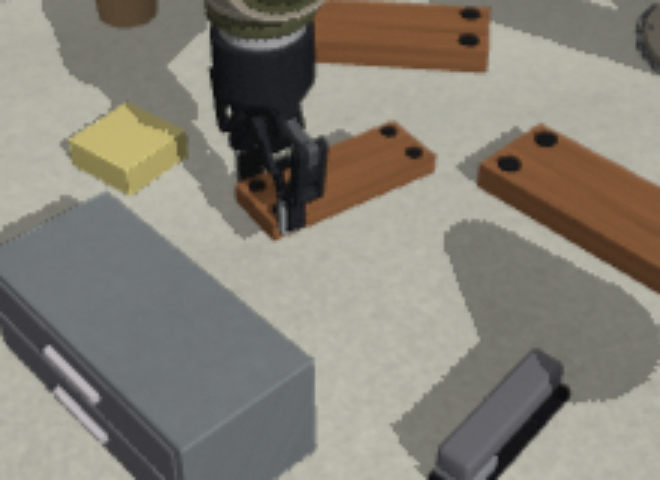

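>>> play_rows(
  targets="0 0 0 0 0.31;0 0 0 0 0.31;0 0 0 0 0.305;0 0 0 0 0.305",
)

```text
time_s: 4.85
position: [0.5852, -0.0043, 0.0487]
tool_rot: [[1.0, -0.011, -0.0], [-0.011, -1.0, 0.0], [-0.0, -0.0, -1.0]]
ft_force: [-0.4, 0.2, -2.9]
grip_width: 0.0597
```

```bash
python3 v.py s6
```

```text
t 4.85 pos [ 0.5852 -0.0043  0.0487] F [-0.4  0.2 -2.9] w 0.0597
[[ 0.9999 -0.0112 -0.    ]
 [-0.0112 -0.9999  0.    ]
 [-0.     -0.     -1.    ]]
q [-12.   35.9  82.8   0.   61.3  78.6]
```

View pics/s6.png

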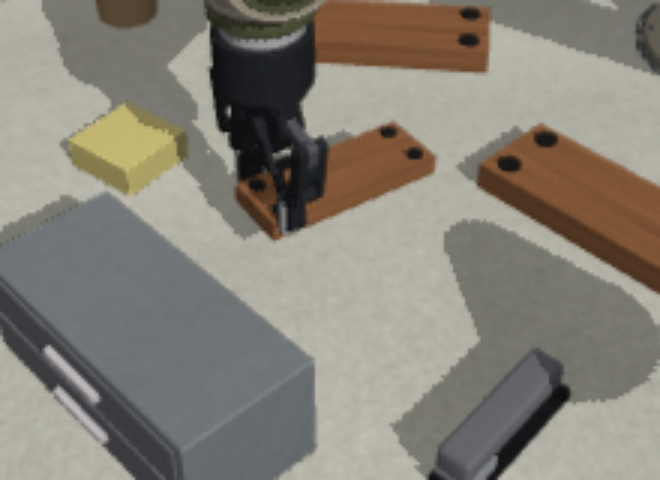

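>>> play_rows(
  targets="0 0 0 0 0.302;0 0 0 0 0.302;0 0 0 0 0.3;0 0 0 0 0.3",
)

```text
time_s: 5.3
position: [0.5852, -0.0043, 0.0488]
tool_rot: [[1.0, -0.011, -0.0], [-0.011, -1.0, -0.0], [-0.0, 0.0, -1.0]]
ft_force: [0.9, 0.1, -1.6]
grip_width: 0.0602
```

```bash
python3 v.py s7
```

```text
t 5.3 pos [ 0.5852 -0.0043  0.0488] F [ 0.9  0.1 -1.6] w 0.0602
[[ 9.999e-01 -1.120e-02 -1.000e-04]
 [-1.120e-02 -9.999e-01 -0.000e+00]
 [-1.000e-04  0.000e+00 -1.000e+00]]
q [-12.   35.9  82.8  -0.   61.3  78.6]
```

View pics/s7.png

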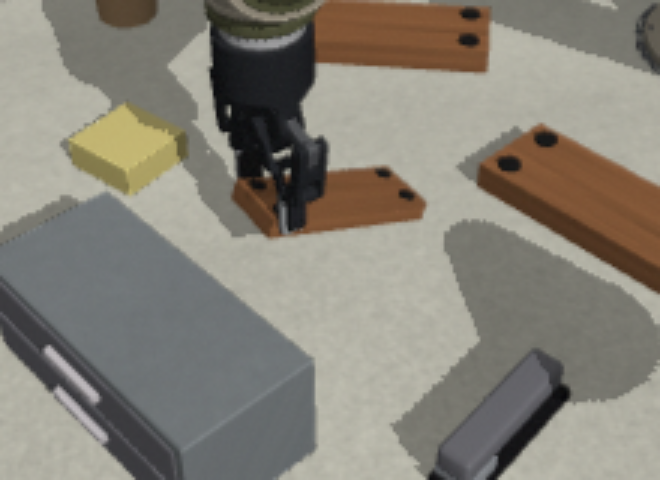

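It swung down onto the desk at about 20°. I'll continue the arc with the grip held loose.

>>> play_rows(
  targets="-0.006 0 -0.011 0 0.3;-0.0125 0 -0.0215 0 0.3;-0.02 0 -0.031 0 0.3;-0.0285 0 -0.041 0 0.3;-0.0285 0 -0.041 0 0.3",
)

```text
time_s: 5.85
position: [0.5562, -0.0039, 0.0916]
tool_rot: [[1.0, -0.011, 0.002], [-0.011, -1.0, -0.0], [0.002, 0.0, -1.0]]
ft_force: [1.8, 0.7, -1.0]
grip_width: 0.0598
```

```bash
python3 v.py s8
```

```text
t 5.85 pos [ 0.5562 -0.0039  0.0916] F [ 1.8  0.7 -1. ] w 0.0598
[[ 9.999e-01 -1.120e-02  2.100e-03]
 [-1.120e-02 -9.999e-01 -5.000e-04]
 [ 2.100e-03  4.000e-04 -1.000e+00]]
q [-12.6  30.3  85.3   0.   64.3  78. ]
```

View pics/s8.png

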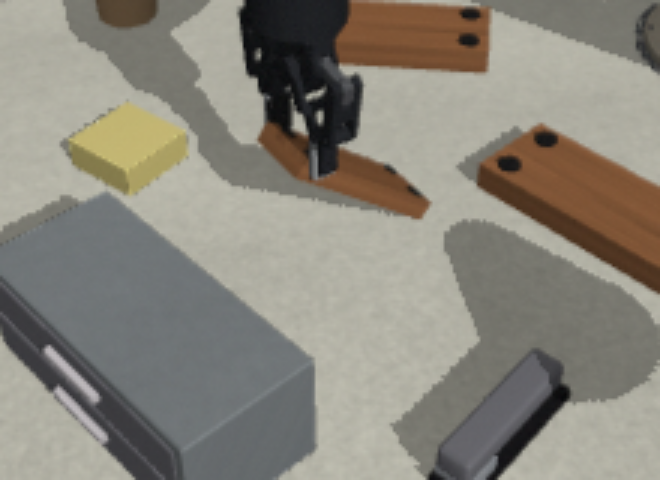

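>>> play_rows(
  targets="-0.01 0 -0.0085 0 0.3;-0.019 0 -0.016 0 0.3;-0.03 0 -0.0225 0 0.3;-0.0407 0 -0.0285 0 0.3;-0.052 0 -0.033 0 0.3",
)

```text
time_s: 6.4
position: [0.5042, -0.0034, 0.1237]
tool_rot: [[1.0, -0.011, 0.002], [-0.011, -1.0, -0.0], [0.002, 0.0, -1.0]]
ft_force: [1.7, -1.0, 3.1]
grip_width: 0.0601
```

>>> play_rows(
  targets="-0.012 0 -0.0045 0 0.3;-0.024 0 -0.007 0 0.3;-0.036 0 -0.0085 0 0.3;-0.045 0 -0.009 0 0.3;-0.045 0 -0.009 0 0.3",
)

```text
time_s: 6.9
position: [0.4585, -0.0028, 0.1325]
tool_rot: [[1.0, -0.011, 0.001], [-0.011, -1.0, -0.0], [0.001, 0.0, -1.0]]
ft_force: [-0.1, -0.5, 5.2]
grip_width: 0.0597
```

```bash
python3 v.py s9
```

```text
t 6.9 pos [ 0.4585 -0.0028  0.1325] F [-0.1 -0.5  5.2] w 0.0597
[[ 9.999e-01 -1.130e-02  8.000e-04]
 [-1.130e-02 -9.999e-01 -4.000e-04]
 [ 8.000e-04  4.000e-04 -1.000e+00]]
q [-15.2  19.   97.4  -0.   63.6  75.5]
```

View pics/s9.png

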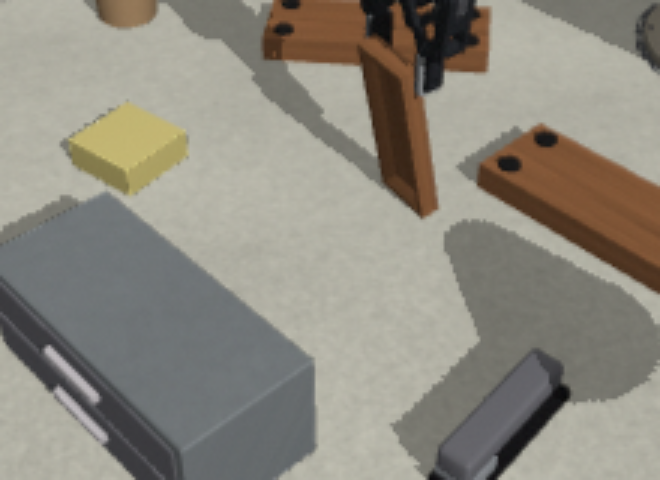

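It is now nearly upright. I'll grip firmly and lift a little.

>>> play_rows(
  targets="0 0 0 0 0.5;0 0 0 0 0.5;0 0 0 0 0.5;0 0 -0.01 0 0.5;0 0 -0.02 0 0.5",
  force=40,
)

```text
time_s: 7.45
position: [0.4585, -0.0026, 0.1519]
tool_rot: [[1.0, -0.011, -0.003], [-0.011, -1.0, 0.001], [-0.003, -0.001, -1.0]]
ft_force: [0.9, -0.1, -2.2]
grip_width: 0.0588
```

```bash
python3 - <<'E'
from h import *
st()
px,w=cloud("scene")
cv2.imwrite('pics/s10.png',cv2.resize(px[140:300,180:400][:,:,::-1],None,fx=3,fy=3))
# wood-coloured pixels near tray
m=(px[...,0].astype(int)-px[...,2]>40)&(w[...,0]>.40)&(w[...,0]<.52)&(w[...,1]>-.06)&(w[...,1]<.06)&(w[...,2]>.005)
p=w[m]; print(len(p),p.min(0),p.max(0))
for z0 in np.arange(0.0,.2,.02):
    q=p[(p[:,2]>z0)&(p[:,2]<z0+.02)]
    if len(q)>5: print(z0.round(2),len(q),"x",np.percentile(q[:,0],[2,50,98]).round(4),"y",np.percentile(q[:,1],[2,98]).round(4))
E
```

```text
t 7.45 pos [ 0.4585 -0.0026  0.1519] F [ 0.9 -0.1 -2.2] w 0.0588
[[ 9.999e-01 -1.120e-02 -2.600e-03]
 [-1.120e-02 -9.999e-01  6.000e-04]
 [-2.600e-03 -6.000e-04 -1.000e+00]]
q [-15.2  17.6  95.6  -0.   67.   75.5]
514 [ 0.43660844 -0.03372084  0.02172466] [0.48337057 0.03800349 0.20674937]
0.02 85 x [0.4393 0.4483 0.4552] y [-0.0264  0.0282]
0.04 39 x [0.4402 0.4503 0.4595] y [-0.0264  0.0285]
0.06 40 x [0.4442 0.4535 0.4625] y [-0.0279  0.0286]
0.08 46 x [0.4489 0.4573 0.4667] y [-0.0267  0.0288]
0.1 48 x [0.453  0.4609 0.4708] y [-0.0283  0.0292]
0.12 50 x [0.4567 0.465  0.4759] y [-0.0282  0.0287]
0.14 48 x [0.4587 0.4706 0.4797] y [-0.0305  0.0287]
0.16 151 x [0.4653 0.4754 0.4827] y [-0.0319  0.0278]
0.18 6 x [0.4516 0.4677 0.4687] y [-0.0189  0.0358]
```

View pics/s10.png

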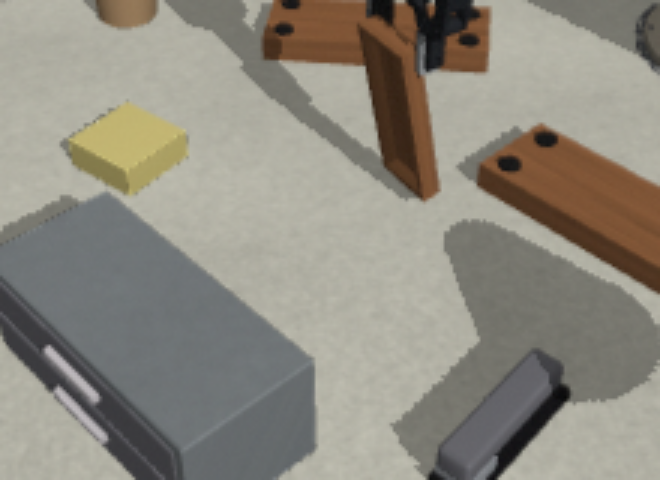

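The tray hangs tilted about 11° with its top towards the box, which is the lean I want. I'll carry it to the box and yaw it to match.

```bash
python3 -c "
from h import *
to(.663,.055,.157,9.47)"
```

```text
t 7.5 pos [ 0.4595 -0.0028  0.1536] F [1.2 0.3 0.6] w 0.0589
[[ 9.999e-01 -1.120e-02  9.000e-04]
 [-1.120e-02 -9.999e-01 -3.000e-04]
 [ 9.000e-04  2.000e-04 -1.000e+00]]
q [-15.2  17.4  95.5  -0.   67.   75.5]
yaw -0.64 delta [ 0.2028 -0.0601 -0.0033] turn -0.1764
```

>>> play_rows(
  targets="0.02 -0.006 -0.003 -0.02 0.5;0.05 -0.015 -0.003 -0.05 0.5;0.08 -0.024 -0.003 -0.08 0.5;0.11 -0.033 -0.003 -0.11 0.5;0.14 -0.042 -0.003 -0.14 0.5",
)

```text
time_s: 8.0
position: [0.6008, 0.0381, 0.1546]
tool_rot: [[0.992, 0.13, -0.001], [0.13, -0.992, 0.0], [-0.001, -0.0, -1.0]]
ft_force: [-0.7, 0.2, -1.3]
grip_width: 0.0587
```

>>> play_rows(
  targets="0.023 -0.0105 0 -0.02 0.5;0.042 -0.0155 0 -0.036 0.5;0.053 -0.018 0 -0.036 0.5;0.053 -0.018 0 -0.036 0.5;0.053 -0.018 0 -0.036 0.5",
)

```text
time_s: 8.5
position: [0.6497, 0.0621, 0.1543]
tool_rot: [[0.986, 0.164, -0.001], [0.164, -0.986, 0.0], [-0.001, -0.0, -1.0]]
ft_force: [-0.6, -0.0, -2.0]
grip_width: 0.0592
```

```bash
cat > m.py <<'E'
from h import *
import sys
st()
n=np.array([np.cos(np.radians(9.47)),np.sin(np.radians(9.47))]);t=np.array([-n[1],n[0]])
s=status.observe()["position"]; print("tool n,s",(s[:2]@n).round(4),(s[:2]@t).round(4))
px,w=cloud("scene")
cv2.imwrite(f'pics/{sys.argv[1]}.png',cv2.resize(px[120:320,150:400][:,:,::-1],None,fx=3,fy=3))
N=w[...,:2]@n;S=w[...,:2]@t;Z=w[...,2]
m=(px[...,0].astype(int)-px[...,2]>35)&(N>.45)&(N<.75)&(S>-.115)&(S<0)&(Z>.004)
m=m.astype(np.uint8)
nn,l,stt,c=cv2.connectedComponentsWithStats(m); 
k=1+np.argmax(stt[1:,4]); print("comp",stt[k])
a=l==k
for z0 in np.arange(0.0,.2,.02):
    q=a&(Z>z0)&(Z<z0+.02)
    if q.sum()>5: print(z0.round(2),q.sum(),"n",np.percentile(N[q],[2,50,98]).round(4),"s",np.percentile(S[q],[2,98]).round(4))
b=(abs(Z-.095)<.006)&(N>.67)&(N<.85)&(S>-.17)&(S<.08)
for s0 in (-.14,-.11,-.02,.0,.03): 
    q=b&(abs(S-s0)<.01); print("box front n at s",s0,np.percentile(N[q],[1,5]).round(4),np.median(Z[q]).round(4)) if q.sum()>5 else 0
E
python3 m.py s11
```

```text
t 8.5 pos [0.6497 0.0621 0.1543] F [-0.6 -0.  -2. ] w 0.0592
[[ 9.865e-01  1.640e-01 -1.400e-03]
 [ 1.640e-01 -9.865e-01  0.000e+00]
 [-1.400e-03 -3.000e-04 -1.000e+00]]
q [-4.9 35.5 63.4 -0.  81.2 75.7]
tool n,s 0.6511 -0.0456
comp [ 240  185   38   65 1016]
0.02 124 n [0.6303 0.6399 0.6481] s [-0.0706 -0.0149]
0.04 104 n [0.6333 0.6408 0.6513] s [-0.0721 -0.0146]
0.06 99 n [0.6362 0.6462 0.6554] s [-0.0714 -0.0142]
0.08 102 n [0.6402 0.6499 0.6602] s [-0.0712 -0.0143]
0.1 110 n [0.6443 0.6541 0.6634] s [-0.0717 -0.0146]
0.12 114 n [0.6487 0.6586 0.6673] s [-0.0725 -0.0145]
0.14 107 n [0.6524 0.663  0.671 ] s [-0.0729 -0.0145]
0.16 176 n [0.6595 0.6709 0.6754] s [-0.0735 -0.0146]
0.18 80 n [0.6578 0.6627 0.6716] s [-0.0731 -0.0171]
box front n at s -0.14 [0.6881 0.6924] 0.0949
box front n at s -0.11 [0.6878 0.6922] 0.0949
box front n at s -0.02 [0.6877 0.6927] 0.0948
box front n at s 0.0 [0.6876 0.6927] 0.0948
box front n at s 0.03 [0.6875 0.6926] 0.0947
```

View pics/s11.png

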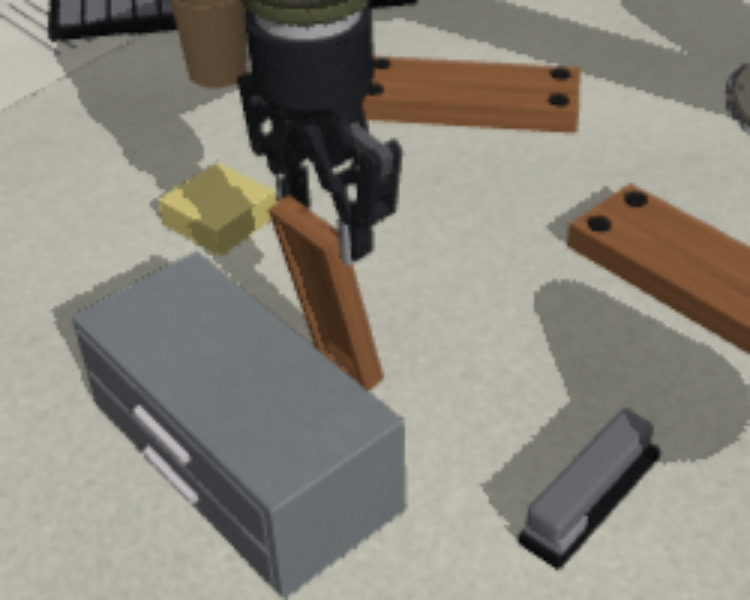

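>>> play_rows(
  targets="0.006 0 0.003 0 0.5;0.012 0 0.008 0 0.5;0.016 0 0.014 0 0.5;0.016 0 0.018 0 0.5;0.016 0 0.018 0 0.5",
)

```text
time_s: 9.05
position: [0.6658, 0.0649, 0.1355]
tool_rot: [[0.986, 0.164, -0.002], [0.164, -0.986, 0.0], [-0.002, -0.0, -1.0]]
ft_force: [-0.3, -0.2, -2.8]
grip_width: 0.059
```

>>> play_rows(
  targets="0 0 0.001 0 0.5;0 0 0.002 0 0.5;0 0 0.002 0 0.5",
)

```text
time_s: 9.35
position: [0.6661, 0.0649, 0.1348]
tool_rot: [[0.986, 0.164, 0.0], [0.164, -0.986, 0.0], [0.0, 0.0, -1.0]]
ft_force: [0.8, 0.3, -2.0]
grip_width: 0.059
```

```bash
python3 m.py s12
```

```text
t 9.35 pos [0.6661 0.0649 0.1348] F [ 0.8  0.3 -2. ] w 0.059
[[ 9.865e-01  1.640e-01  1.000e-04]
 [ 1.640e-01 -9.865e-01  0.000e+00]
 [ 1.000e-04  0.000e+00 -1.000e+00]]
q [-4.5 38.  61.8  0.  80.2 76. ]
tool n,s 0.6677 -0.0456
comp [234 196  36  51 654]
0.04 25 n [0.6522 0.6579 0.6622] s [-0.0688 -0.0148]
0.06 65 n [0.6573 0.6643 0.6743] s [-0.0708 -0.0145]
0.08 105 n [0.6611 0.6711 0.6799] s [-0.0735 -0.0146]
0.1 110 n [0.6648 0.6749 0.6832] s [-0.0715 -0.014 ]
0.12 94 n [0.6681 0.6806 0.6871] s [-0.0722 -0.014 ]
0.14 141 n [0.6788 0.688  0.6914] s [-0.0743 -0.0146]
0.16 114 n [0.6741 0.6802 0.6921] s [-0.0739 -0.017 ]
box front n at s -0.14 [0.6877 0.6923] 0.0949
box front n at s -0.11 [0.6878 0.6926] 0.0949
box front n at s -0.02 [0.673  0.6874] 0.0947
box front n at s 0.0 [0.6874 0.6924] 0.0948
box front n at s 0.03 [0.6876 0.6928] 0.0947
```

View pics/s12.png

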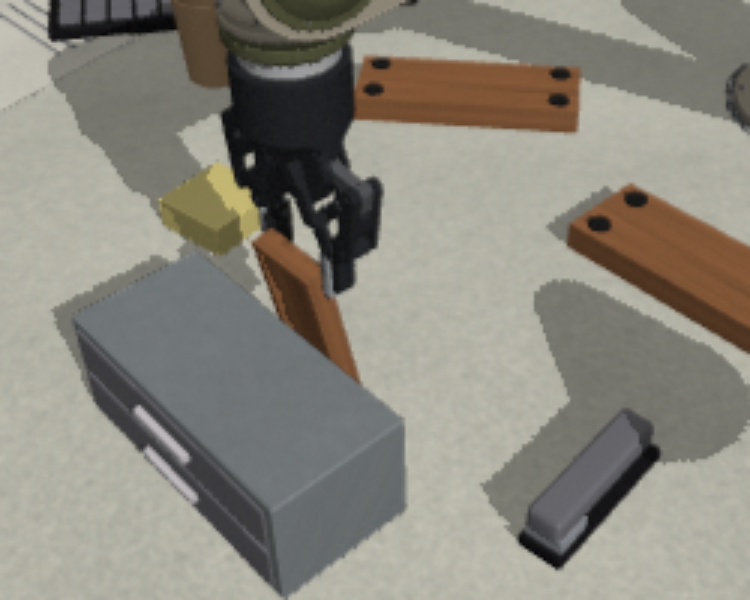

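>>> play_rows(
  targets="0 0 0.0015 0 0.5;0 0 0.003 0 0.5;0 0 0.003 0 0.5",
)

```text
time_s: 9.7
position: [0.6668, 0.0649, 0.1328]
tool_rot: [[0.986, 0.164, 0.003], [0.164, -0.986, 0.0], [0.003, 0.0, -1.0]]
ft_force: [-0.3, 0.6, 4.9]
grip_width: 0.0586
```

The bottom is on the desk. Next I loosen the grip and push the top forward onto the box edge.

>>> play_rows(
  targets="0 0 0 0 0.3;0 0 0 0 0.3;0.004 0 0 0 0.3;0.008 0 0 0 0.3;0.011 0 0 0 0.3",
  force=20,
)

```text
time_s: 10.2
position: [0.6768, 0.0667, 0.131]
tool_rot: [[0.986, 0.164, -0.002], [0.164, -0.986, -0.0], [-0.002, -0.0, -1.0]]
ft_force: [-2.6, 0.1, 0.1]
grip_width: 0.0597
```

```bash
python3 m.py s13
```

```text
t 10.2 pos [0.6768 0.0667 0.131 ] F [-2.6  0.1  0.1] w 0.0597
[[ 9.864e-01  1.641e-01 -2.100e-03]
 [ 1.641e-01 -9.864e-01 -1.000e-04]
 [-2.100e-03 -2.000e-04 -1.000e+00]]
q [-4.3 39.3 59.8 -0.  81.  76.2]
tool n,s 0.6786 -0.0456
comp [230 200  41  48 546]
0.04 16 n [0.6516 0.6573 0.6628] s [-0.0674 -0.0146]
0.06 46 n [0.6591 0.6662 0.675 ] s [-0.0708 -0.0149]
0.08 79 n [0.6649 0.6754 0.685 ] s [-0.0712 -0.0138]
0.1 97 n [0.6717 0.6827 0.6915] s [-0.0719 -0.0144]
0.12 65 n [0.6771 0.6902 0.6975] s [-0.0712 -0.0144]
0.14 241 n [0.6865 0.6955 0.703 ] s [-0.0743 -0.015 ]
box front n at s -0.14 [0.6864 0.6918] 0.0948
box front n at s -0.11 [0.6872 0.6927] 0.0949
box front n at s -0.02 [0.6729 0.6836] 0.0947
box front n at s 0.0 [0.6875 0.6922] 0.0948
box front n at s 0.03 [0.6875 0.6931] 0.0947
```

View pics/s13.png

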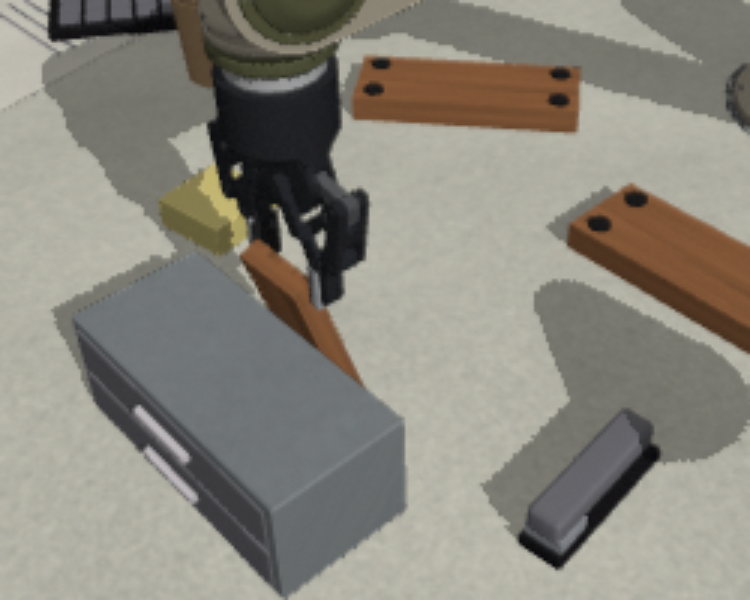

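The tray touches the box edge, with -2.6 N on the wrist and about 17° of lean. I'll let go of it here.

>>> play_rows(
  targets="0 0 0 0 0.25;0 0 0 0 0.15;0 0 0 0 0.1;0 0 0 0 0.1;0 0 0 0 0.1",
)

```text
time_s: 10.75
position: [0.677, 0.0667, 0.1318]
tool_rot: [[0.986, 0.164, 0.0], [0.164, -0.986, 0.0], [0.0, -0.0, -1.0]]
ft_force: [0.0, 0.2, 0.0]
grip_width: 0.0766
```

```bash
python3 m.py s14; python3 - <<'E'
from h import *
d=eyes.get_image('wrist');cv2.imwrite('pics/w14.png',d['pixels'][:,:,::-1])
E
```

```text
t 10.75 pos [0.677  0.0667 0.1318] F [0.  0.2 0. ] w 0.0766
[[ 9.865e-01  1.641e-01  1.000e-04]
 [ 1.641e-01 -9.865e-01  0.000e+00]
 [ 1.000e-04 -0.000e+00 -1.000e+00]]
q [-4.3 39.2 59.8  0.  81.  76.2]
tool n,s 0.6788 -0.0456
comp [230 200  41  48 555]
0.04 16 n [0.6512 0.6578 0.6633] s [-0.0711 -0.0146]
0.06 51 n [0.6574 0.6663 0.6752] s [-0.0711 -0.0147]
0.08 80 n [0.6652 0.6757 0.6858] s [-0.0717 -0.0143]
0.1 92 n [0.6706 0.6825 0.6911] s [-0.0721 -0.0144]
0.12 65 n [0.6773 0.6896 0.6971] s [-0.0718 -0.0145]
0.14 250 n [0.6864 0.6947 0.7025] s [-0.0746 -0.0149]
box front n at s -0.14 [0.6875 0.6923] 0.0948
box front n at s -0.11 [0.6876 0.693 ] 0.0948
box front n at s -0.02 [0.6752 0.6843] 0.0948
box front n at s 0.0 [0.6876 0.6926] 0.0948
box front n at s 0.03 [0.6872 0.6927] 0.0947
```

View pics/s14.png

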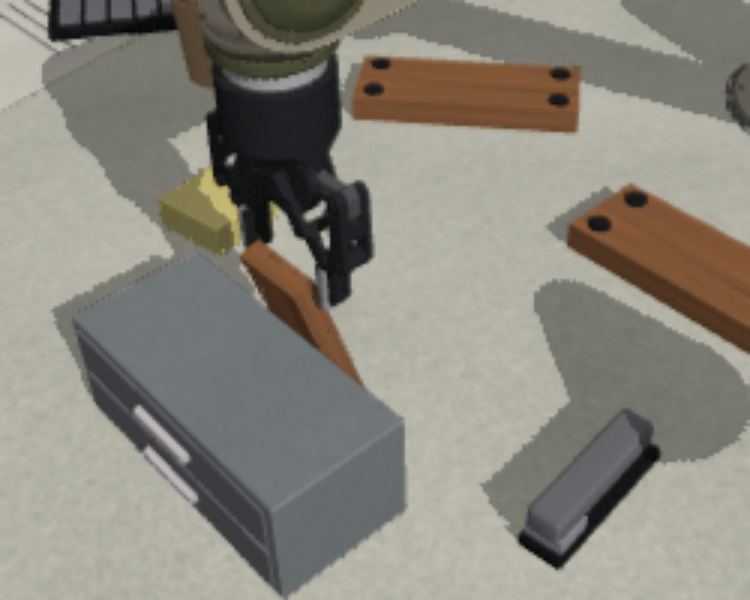

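View pics/w14.png

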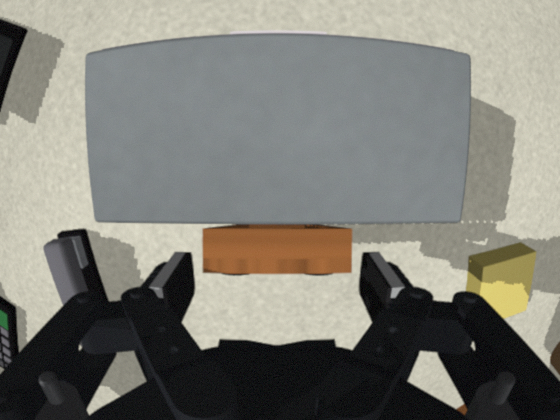

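Released and standing by itself, leaning on the box: the measured tilt is unchanged with the jaws open to 77 mm. Next I regrip nearer its top end.

>>> play_rows(
  targets="0 0 -0.006 0 0;0.006 0 -0.006 0 0;0.012 0 -0.006 0 0;0.012 0 -0.006 0 0.1;0.012 0 -0.006 0 0.2",
)

```text
time_s: 11.35
position: [0.6889, 0.0687, 0.1374]
tool_rot: [[0.986, 0.164, -0.0], [0.164, -0.986, 0.0], [-0.0, -0.0, -1.0]]
ft_force: [0.1, 0.3, 0.3]
grip_width: 0.0686
```

>>> play_rows(
  targets="0 0 0 0 0.25;0 0 0 0 0.28;0 0 0 0 0.3;0 0 0 0 0.3;0 0 0 0 0.302",
)

```text
time_s: 11.85
position: [0.6888, 0.0686, 0.1378]
tool_rot: [[0.986, 0.164, -0.0], [0.164, -0.986, -0.0], [-0.0, 0.0, -1.0]]
ft_force: [0.5, -0.1, 0.5]
grip_width: 0.0602
```

```bash
python3 m.py s15; python3 - <<'E'
from h import *
d=eyes.get_image('wrist');cv2.imwrite('pics/w15.png',d['pixels'][:,:,::-1])
E
```

```text
t 11.85 pos [0.6888 0.0686 0.1378] F [ 0.5 -0.1  0.5] w 0.0602
[[ 0.9865  0.164  -0.    ]
 [ 0.164  -0.9865 -0.    ]
 [-0.      0.     -1.    ]]
q [-4.1 40.2 56.8 -0.  83.  76.5]
tool n,s 0.6907 -0.0456
comp [230 200  20  31 265]
0.06 13 n [0.6642 0.6675 0.6731] s [-0.0709 -0.0685]
0.08 29 n [0.6703 0.6756 0.6829] s [-0.071  -0.0679]
0.1 38 n [0.6755 0.6833 0.6919] s [-0.072  -0.0648]
0.12 18 n [0.6863 0.6921 0.6967] s [-0.0716 -0.0688]
0.14 167 n [0.6874 0.6968 0.7025] s [-0.0741 -0.021 ]
box front n at s -0.14 [0.687 0.693] 0.0948
box front n at s -0.11 [0.6882 0.6928] 0.0949
box front n at s -0.02 [0.6732 0.6844] 0.0948
box front n at s 0.0 [0.6878 0.6927] 0.0947
box front n at s 0.03 [0.6875 0.6922] 0.0947
```

View pics/w15.png

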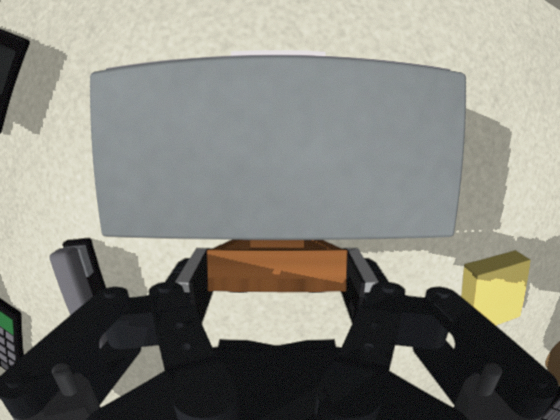

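View pics/s15.png

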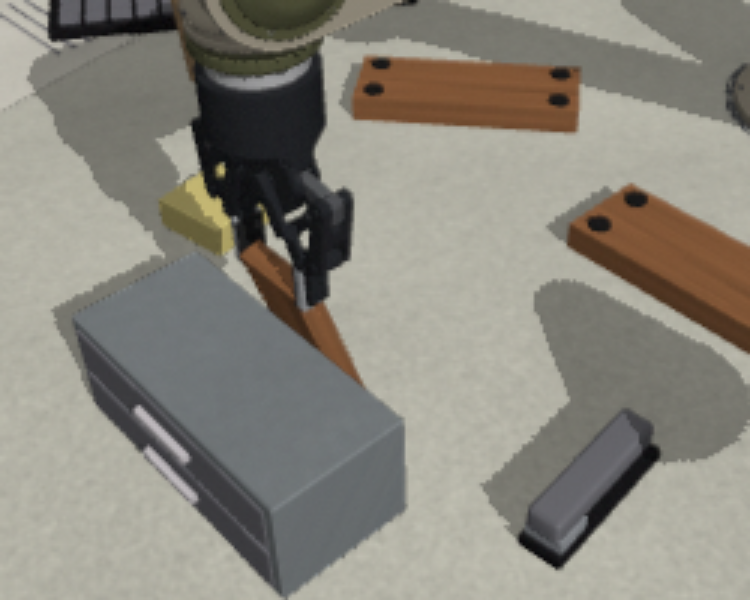

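>>> play_rows(
  targets="-0.006 0 -0.001 0 0.302;-0.014 0 -0.002 0 0.302;-0.022 0 -0.003 0 0.302;-0.03 0 -0.003 0 0.302;-0.03 0 -0.003 0 0.302",
)

```text
time_s: 12.45
position: [0.6583, 0.0636, 0.1413]
tool_rot: [[0.986, 0.164, 0.0], [0.164, -0.986, -0.0], [0.0, 0.0, -1.0]]
ft_force: [-0.1, 0.7, 3.2]
grip_width: 0.0598
```

```bash
python3 m.py s16
```

```text
t 12.45 pos [0.6583 0.0636 0.1413] F [-0.1  0.7  3.2] w 0.0598
[[ 9.865e-01  1.639e-01  1.000e-04]
 [ 1.639e-01 -9.865e-01 -2.000e-04]
 [ 1.000e-04  2.000e-04 -1.000e+00]]
q [-4.7 36.9 62.8 -0.  80.3 75.9]
tool n,s 0.6598 -0.0456
comp [242 193  32  58 816]
0.02 34 n [0.641  0.6472 0.6499] s [-0.0703 -0.015 ]
0.04 99 n [0.6439 0.6495 0.6617] s [-0.0718 -0.0146]
0.06 125 n [0.6455 0.6535 0.6636] s [-0.072  -0.0145]
0.08 126 n [0.647  0.6562 0.6659] s [-0.0726 -0.014 ]
0.1 127 n [0.6503 0.6583 0.6673] s [-0.0731 -0.0144]
0.12 117 n [0.6516 0.6616 0.6696] s [-0.0724 -0.0141]
0.14 137 n [0.6563 0.6687 0.6721] s [-0.0741 -0.0155]
0.16 51 n [0.6554 0.6613 0.671 ] s [-0.0738 -0.0209]
box front n at s -0.14 [0.6868 0.6924] 0.0948
box front n at s -0.11 [0.6869 0.6922] 0.0948
box front n at s -0.02 [0.6875 0.6931] 0.0947
box front n at s 0.0 [0.6879 0.6921] 0.0948
box front n at s 0.03 [0.6874 0.692 ] 0.0948
```

View pics/s16.png

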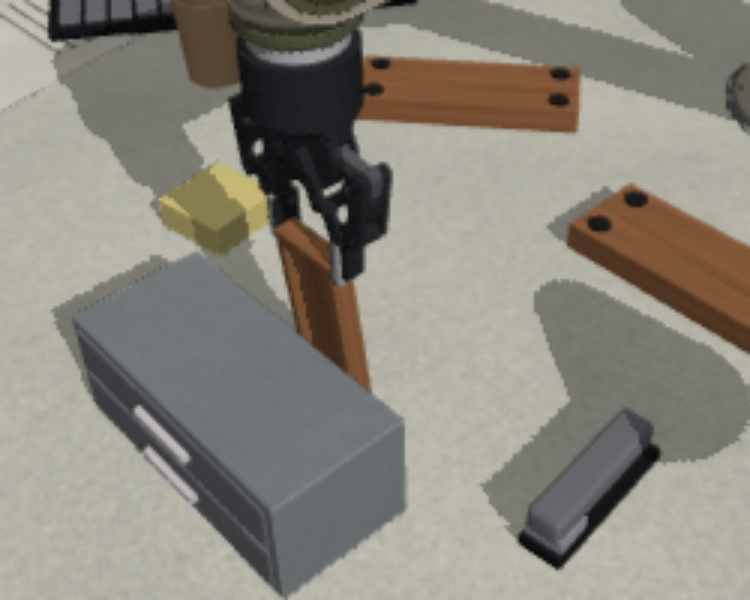

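It is pivoting as planned, about 7° of lean left. I'll take it past upright.

>>> play_rows(
  targets="-0.008 0 -0.0005 0 0.302;-0.016 0 -0.0005 0 0.302;-0.028 0 0 0 0.302;-0.041 0 0.001 0 0.302;-0.054 0 0.003 0 0.302",
)

```text
time_s: 13.0
position: [0.605, 0.0547, 0.1375]
tool_rot: [[0.986, 0.164, -0.001], [0.164, -0.986, -0.0], [-0.001, -0.0, -1.0]]
ft_force: [-0.1, 0.7, 0.3]
grip_width: 0.0601
```

```bash
python3 m.py s17
```

```text
t 13.0 pos [0.605  0.0547 0.1375] F [-0.1  0.7  0.3] w 0.0601
[[ 9.865e-01  1.640e-01 -5.000e-04]
 [ 1.640e-01 -9.865e-01 -0.000e+00]
 [-5.000e-04 -1.000e-04 -1.000e+00]]
q [-6.  32.  73.1 -0.  74.9 74.6]
tool n,s 0.6057 -0.0455
comp [ 254  184   31   68 1329]
0.0 14 n [0.6352 0.6385 0.6392] s [-0.0681 -0.0155]
0.02 145 n [0.6315 0.6373 0.6474] s [-0.0726 -0.0147]
0.04 186 n [0.6266 0.6333 0.6457] s [-0.0735 -0.0147]
0.06 192 n [0.6217 0.6282 0.6403] s [-0.0741 -0.0147]
0.08 198 n [0.618  0.623  0.6361] s [-0.0734 -0.0148]
0.1 200 n [0.6118 0.6179 0.6305] s [-0.0733 -0.0146]
0.12 214 n [0.6079 0.6129 0.6256] s [-0.073  -0.0146]
0.14 177 n [0.6014 0.6155 0.6208] s [-0.0737 -0.0148]
box front n at s -0.14 [0.6868 0.6922] 0.0948
box front n at s -0.11 [0.687  0.6922] 0.0948
box front n at s -0.02 [0.6876 0.692 ] 0.0947
box front n at s 0.0 [0.6874 0.6924] 0.0948
box front n at s 0.03 [0.6875 0.6928] 0.0946
```

View pics/s17.png

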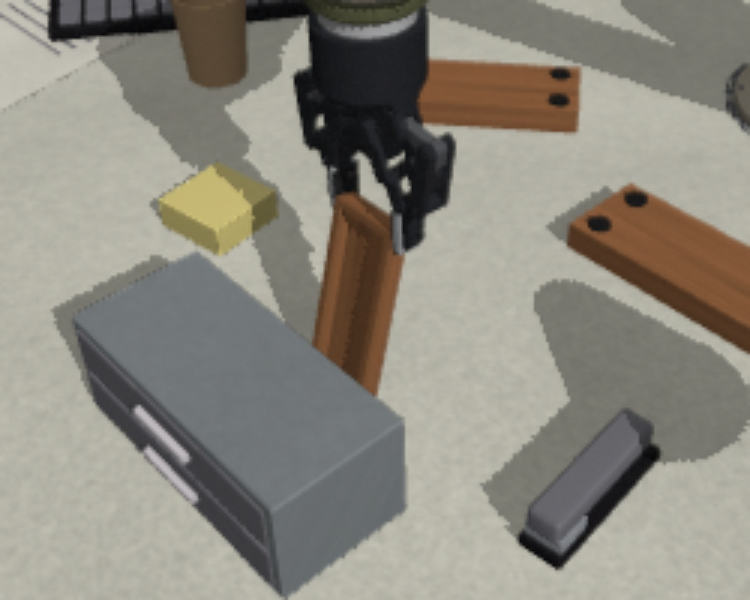

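>>> play_rows(
  targets="-0.013 0 0.0035 0 0.302;-0.026 0 0.0077 0 0.302;-0.038 0 0.013 0 0.302;-0.05 0 0.02 0 0.302;-0.061 0 0.0275 0 0.302",
)

```text
time_s: 13.55
position: [0.5448, 0.0448, 0.1099]
tool_rot: [[0.986, 0.164, -0.001], [0.164, -0.986, -0.0], [-0.001, -0.0, -1.0]]
ft_force: [-0.4, -1.4, 0.0]
grip_width: 0.0597
```

>>> play_rows(
  targets="-0.0105 0 0.008 0 0.302;-0.02 0 0.018 0 0.302;-0.029 0 0.028 0 0.302;-0.037 0 0.039 0 0.302;-0.044 0 0.05 0 0.302",
)

```text
time_s: 14.05
position: [0.5014, 0.0377, 0.0595]
tool_rot: [[0.986, 0.164, -0.002], [0.164, -0.986, 0.0], [-0.002, -0.0, -1.0]]
ft_force: [1.1, 0.9, -0.8]
grip_width: 0.0595
```

```bash
python3 m.py s18
```

```text
t 14.05 pos [0.5014 0.0377 0.0595] F [ 1.1  0.9 -0.8] w 0.0595
[[ 9.865e-01  1.640e-01 -1.700e-03]
 [ 1.640e-01 -9.865e-01  2.000e-04]
 [-1.600e-03 -4.000e-04 -1.000e+00]]
q [-9.2 28.8 95.7 -0.  55.6 71.3]
tool n,s 0.5007 -0.0453
comp [ 258  191   57   62 1581]
0.0 224 n [0.6066 0.6236 0.6374] s [-0.0703 -0.0148]
0.02 482 n [0.5695 0.5976 0.6327] s [-0.0738 -0.0149]
0.04 467 n [0.5292 0.5565 0.5924] s [-0.0741 -0.0144]
0.06 349 n [0.503  0.5209 0.553 ] s [-0.0741 -0.0149]
0.08 59 n [0.5022 0.5068 0.518 ] s [-0.0735 -0.0145]
box front n at s -0.14 [0.6879 0.6926] 0.0949
box front n at s -0.11 [0.6877 0.6926] 0.0948
box front n at s -0.02 [0.6873 0.6922] 0.0947
box front n at s 0.0 [0.6872 0.6924] 0.0947
box front n at s 0.03 [0.6875 0.6924] 0.0947
```

View pics/s18.png

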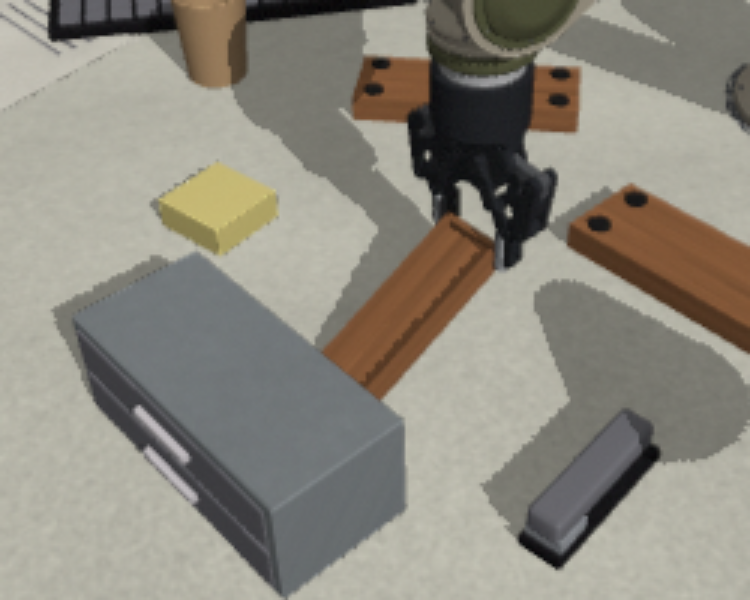

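>>> play_rows(
  targets="-0.006 0 0.012 0 0.302;-0.0105 0 0.024 0 0.302;-0.0135 0 0.034 0 0.302;-0.0155 0 0.043 0 0.302;-0.0155 0 0.043 0 0.302",
)

```text
time_s: 14.6
position: [0.4865, 0.0352, 0.0163]
tool_rot: [[0.986, 0.164, -0.002], [0.164, -0.986, 0.0], [-0.002, -0.001, -1.0]]
ft_force: [-0.9, 0.6, 0.5]
grip_width: 0.0596
```

>>> play_rows(
  targets="-0.001 0 0.004 0 0.302;-0.002 0 0.008 0 0.302;-0.0025 0 0.011 0 0.302;-0.0025 0 0.0115 0 0.302",
)

```text
time_s: 15.0
position: [0.4849, 0.0346, 0.0056]
tool_rot: [[0.986, 0.164, 0.0], [0.164, -0.986, -0.0], [0.0, 0.0, -1.0]]
ft_force: [0.5, 0.3, -0.5]
grip_width: 0.0597
```

```bash
python3 m.py s19
```

```text
t 15.0 pos [0.4849 0.0346 0.0056] F [ 0.5  0.3 -0.5] w 0.0597
[[ 9.865e-01  1.639e-01  4.000e-04]
 [ 1.639e-01 -9.865e-01 -0.000e+00]
 [ 4.000e-04  1.000e-04 -1.000e+00]]
q [ -9.9  32.9 101.3   0.   45.9  70.7]
tool n,s 0.484 -0.0456
comp [ 257  205   62   48 1389]
0.0 973 n [0.4904 0.5714 0.638 ] s [-0.0713 -0.0148]
0.02 415 n [0.4857 0.541  0.6372] s [-0.0751 -0.0145]
box front n at s -0.14 [0.6871 0.692 ] 0.0949
box front n at s -0.11 [0.6872 0.692 ] 0.0949
box front n at s -0.02 [0.6875 0.6931] 0.0948
box front n at s 0.0 [0.6875 0.6921] 0.0948
box front n at s 0.03 [0.6875 0.6925] 0.0946
```

View pics/s19.png

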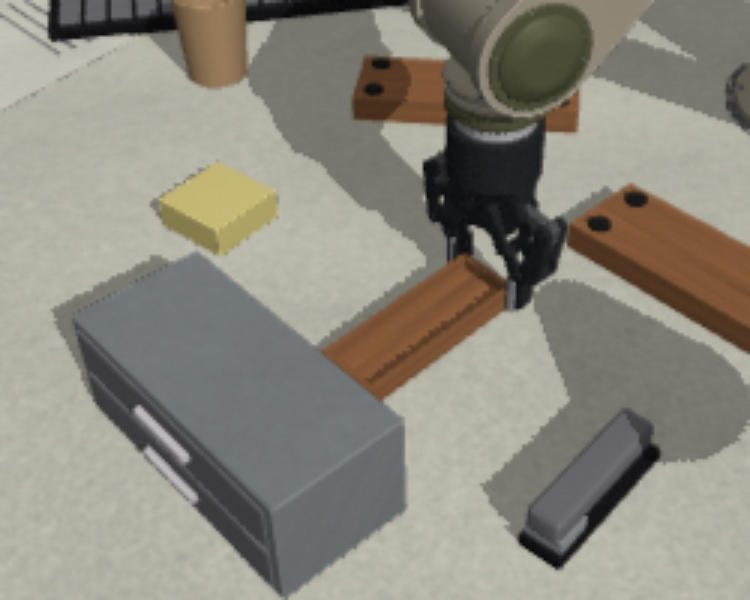

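>>> play_rows(
  targets="0 0 0.0015 0 0.302;0 0 0.003 0 0.302;0 0 0.003 0 0.28;0 0 0.003 0 0.2;0 0 0.003 0 0.1",
)

```text
time_s: 15.55
position: [0.4848, 0.0347, 0.0028]
tool_rot: [[0.986, 0.164, 0.0], [0.164, -0.986, -0.0], [0.0, 0.0, -1.0]]
ft_force: [0.3, 0.2, -0.2]
grip_width: 0.0765
```

>>> play_rows(
  targets="0 0 0 0 0;0 0 0 0 0;0 0 -0.01 0 0;0 0 -0.03 0 0;0 0 -0.06 0 0",
)

```text
time_s: 16.05
position: [0.484, 0.0348, 0.0632]
tool_rot: [[0.986, 0.164, -0.003], [0.164, -0.986, 0.0], [-0.002, -0.001, -1.0]]
ft_force: [0.7, -0.2, -0.2]
grip_width: 0.0853
```

>>> play_rows(
  targets="0 0 -0.04 0 0;0 0 -0.08 0 0;-0.03 0.03 -0.12 0 0;-0.06 0.06 -0.14 0 0;-0.06 0.1 -0.14 0 0",
)

```text
time_s: 16.55
position: [0.4402, -0.074, 0.2065]
tool_rot: [[0.986, 0.166, 0.005], [0.166, -0.986, -0.002], [0.004, 0.003, -1.0]]
ft_force: [1.9, 0.5, 0.1]
grip_width: 0.085
```

>>> play_rows(
  targets="0 0.04 0 0 0;0 0.08 0 0 0;0 0.12 0 0 0;0 0.15 0 0 0;0 0.15 0 0 0",
)

```text
time_s: 17.05
position: [0.4666, -0.2248, 0.203]
tool_rot: [[0.987, 0.161, 0.0], [0.161, -0.987, -0.001], [0.0, 0.001, -1.0]]
ft_force: [0.1, -0.2, -0.1]
grip_width: 0.0855
```

```bash
python3 m.py s20; python3 - <<'E'
from h import *
px,w=cloud("top")
cv2.imwrite("pics/top20.png",px[:,:,::-1])
for n,(r0,r1,c0,c1,z0,z1) in dict(tray=(172,255,240,302,.012,.04),stapler=(175,235,168,205,.012,.06),note=(155,205,325,380,.015,.05),cup=(200,245,425,475,.02,.12),box=(95,170,190,310,.08,.11)).items():
    q=w[r0:r1,c0:c1].reshape(-1,3); q=q[(q[:,2]>z0)&(q[:,2]<z1)]
    print(n,len(q),np.median(q[:,2]).round(4),rect(q))
q=w[172:260,230:302].reshape(-1,3);q=q[(q[:,2]>.004)&(q[:,2]<.04)];r,_=rect(q);print(r);print(np.percentile(q[:,2],[1,10,30,50,70,90,99]))
E
```

```text
t 17.05 pos [ 0.4666 -0.2248  0.203 ] F [ 0.1 -0.2 -0.1] w 0.0855
[[ 9.870e-01  1.607e-01  5.000e-04]
 [ 1.607e-01 -9.870e-01 -1.000e-03]
 [ 3.000e-04  1.000e-03 -1.000e+00]]
q [-38.8  19.9  82.2  -0.   77.8  41.9]
tool n,s 0.4232 -0.2985
comp [ 258  207   64   46 1348]
0.0 1188 n [0.4839 0.5591 0.6346] s [-0.0738 -0.0149]
0.02 160 n [0.4826 0.5696 0.6402] s [-0.0743 -0.0146]
box front n at s -0.14 [0.6876 0.6927] 0.095
box front n at s -0.11 [0.6866 0.6922] 0.0949
box front n at s -0.02 [0.6873 0.6924] 0.0947
box front n at s 0.0 [0.6877 0.6924] 0.0949
box front n at s 0.03 [0.6876 0.6929] 0.0947
tray 433 0.0185 (((560.6546630859375, 49.92925262451172), (160.52630615234375, 59.995460510253906), 9.49937629699707), [[476.5, 66.30000305175781], [486.3999938964844, 7.099999904632568], [644.7999877929688, 33.599998474121094], [634.9000244140625, 92.80000305175781]])
stapler 584 0.0421 (((551.3692016601562, 250.2774658203125), (127.14073944091797, 33.24374771118164), 15.313566207885742), [[485.70001220703125, 249.5], [494.3999938964844, 217.5], [617.0999755859375, 251.0], [608.29998779296
[... 298 characters left out ...]
714 (((513.641845703125, -425.63775634765625), (76.8873519897461, 79.72274017333984), 0.996254563331604), [[474.5, -386.5], [475.8999938964844, -466.20001220703125], [552.7999877929688, -464.79998779296875], [551.4000244140625, -385.1000061035156]])
box 4230 0.0942 (((738.9530639648438, 78.95689392089844), (114.05765533447266, 240.13638305664062), 9.268065452575684), [[663.2999877929688, 188.3000030517578], [702.0, -48.70000076293945], [814.5999755859375, -30.399999618530273], [775.9000244140625, 206.60000610351562]])
((529.42578125, 36.342620849609375), (230.080322265625, 188.02476501464844), 1.2129848003387451)
[0.00407962 0.0046121  0.00604494 0.00803139 0.01127101 0.01987649
 0.02430876]
```

View pics/s20.png

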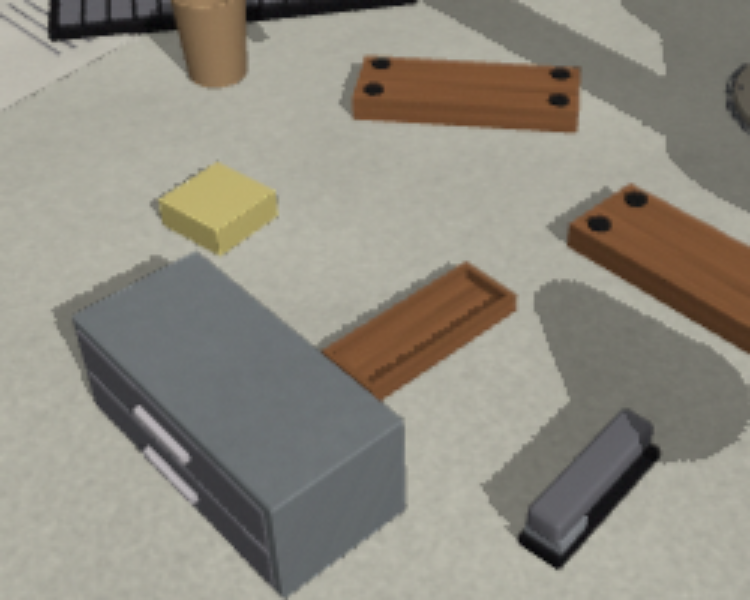

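View pics/top20.png

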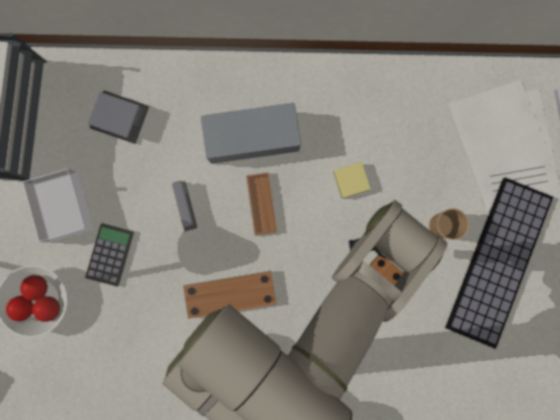

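The tray lies flat with its hollow up in front of the box, at about (262,204) in the top view. The rim is level, the other objects are where they were, and the arm is clear, so I'm handing in.

```bash
python3 -c "
from rig import env
print(env.close_job())"
```

```text
the job is handed in; nothing more can be done
None
```

The job is handed in: the small tray was stood on its short end leaning against the front of the grey box, released, then tipped over. It now lies flat, hollow side up, in front of the box. The robot's clock read about 17 s of the 64 s allowed.

**How it went:** I gripped the end nearer the box and swung it up in a loosened grip, with the far end pivoting on the desk. I then carried the tray to the box and let go of it there. It stood leaning about 17° with the jaws open. Finally I took hold of it again near its top, lowered it in an arc towards the robot, and let go.

**Last checks:**
- **Tray:** centre at about (0.561, 0.050) m, squared to the box at 9.5°. The rim is flat at about 19 mm, and the end facing the box is about 45 mm from its front.
- **Other things:** the stapler, note block, cup and box measured within about 0.5 mm of their first positions. I checked the calculator only by eye, and it looked unmoved.
- **Robot:** clear of everything. The largest wrist force I read was about 6 N.

**What did not go as planned:** on the first lift the tray came up level in the grip instead of pivoting. Easing the grip let its far end swing down to the desk, a fall of about 50 mm.

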